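Clamp a tin in the tin stand

TASK

Get the tin ready for opening: keeping it flat on the worktop and not lifting it, push the short food tin until it is fully home against both jaws of the V-shaped tin stand. Then push the stand's clamp lever over past its centre so that it snaps down and holds the tin. Leave the other things on the worktop where they are.

Things in the scene. Friction and masses are not known exactly. Their poses are not given: they have to be found in the camera images.
- tin_center (a point): Centre (half-way up, 29 mm above the worktop) of the short food tin with a paper label, 75 mm in diameter and 58 mm high, standing upright and loose on the worktop in front of the open side of the stand's jaws.
- stand: Aluminium tin stand fixed to the worktop. Origin: on the worktop, on the tin's axis when the tin is fully home. x: the way the tin is pushed in, from the open side to the back; y across; z up. Two upright jaws, 32 mm high, make a V open to -x: inner faces on the lines x + |y| = 53 mm, out to x = 7, y = +-46 mm. No floor between them: the tin slides on the worktop.
- seat (a point): Point 29 mm above the stand's origin: the tin's centre is here when fully home. Behind the jaws are a 10 mm high foot (x 48 to 110 mm, y +-40 mm in the stand's frame) and a bracket, 78 mm high, for the clamp lever's pivot, which runs along y at x = 68, z = 66 mm.
- clamp (a joint): Clamp lever angle, rad. 0: open, as it starts, handle leaning back to the stand's +x, hold-down arm raised. Grows as the handle is pushed to -x. Over-centre spring: before about 0.56 it springs back to 0, past it the lever snaps shut by itself. About 1.13: pad presses on the lid of a tin in the seat; 1.19: stop with no tin. Takes up to about 7 N at the handle.
- grip (a point): Centre of the lever's crossbar handle, a black round bar 16 mm thick and 72 mm long along the stand's y, 85 mm from the pivot on a 12 mm stem: at x = 116, z = 136 mm of the stand's frame when open, x = 25, z = 139 mm when shut.
- lemon: Lemon, 71x53x51 mm, a bystander beside the stand; origin under its centre.
- salt: Glass salt shaker with a grey top, 44 mm wide, 90 mm high, a bystander; origin at the centre of its underside.
- spice: Spice jar with a dark lid, 41 mm wide, 105 mm high, a bystander; origin at the centre of its underside.
- mug: Cream mug, 82x120x94 mm, a bystander; origin at its underside.
- onion: Onion, 82x83x94 mm, a bystander; origin at its underside.
- mill: Wooden pepper mill, 58 mm wide, 170 mm high, a bystander; origin at the centre of its underside.
Not all that is in view belongs to the job. What is shaped like the part that bears tin_center but turquoise is not meant.

How it is judged:
By the outcome, as a careful person would: the job done as asked, in the order asked, and still so for the second after the job is handed in, with the robot touching nothing.
It also fails if it takes over 48 s, if anything falls off the work surface, if the arm or the gripper's body presses on something with over 40 N, if the wrist force passes 120 N, or if a joint passes its speed limit or range.

ROBOT

A 6-joint arm with a two-finger parallel gripper is mounted at the origin on a cart in front of the work surface, level with it; the furniture and walls round the work are solid. World frame = base frame: x ahead of the robot, y to its left, z up, the work surface at z = 0. Lengths are in m, angles in rad, forces in N, time in s.
With the tool pointing down it reaches from about 0.3 to 0.75 m from the base axis. Payload 8.5 kg.
Tool frame: the origin (TCP) lies midway between the tips of the shut fingers; the grasp point (between the pads) lies 19 mm behind it; z points along the fingers, y is the line along which they close (so a half turn about z gives the same grasp; the last joint's range is limited). The gripper opens to 88 mm and grips with 3 to 60 N. Pads are 18 mm wide; open, the fingers measure 123 mm over their backs; the gripper's body (75 mm by 187 mm) begins 45 mm behind the grasp point.
Start: joints at [-1.485, 0.381, 1.297, -0, 1.464, -0.215], TCP at [0.163, -0.525, 0.239] pointing down, gripper open.
Joint ranges: [-3.11, 3.11], [-0.89, 2.33], [0.22, 2.48], [-1.42, 4.56], [0.17, 2.85], [-2.88, 2.88]. Speed limits (rad/s): [2.39, 2.39, 3.14, 3.14, 3.14, 3.14].

INTERFACE

Orientations are given as a rotation vector (axis times angle).
In Python, from station import * gives the robot as it stands.
- The arm moves only by the shell command python3 -m pendant 'ROWS'. ROWS is JSON, a list of rows, each a list of 5 numbers: the opening, from 0 (shut) to 1 (fully open), then the shift along the tool's x, y, z in cm, then the turn about the tool's z in degrees. A call has 1 to 12 rows; each row is the pose to reach, as a shift and turn from the pose commanded when the call began, along the tool's axes at that moment; what a row does not reach only later rows make up. A row lasts 1/12 s, in which the tool goes at most 41.7 mm and 7.16 degrees, less where a joint would pass 70% of its speed; a pose out of reach is approached as far as the arm can. A call with a gripper value outside its range is refused whole. The fingers move at their own pace and stop on an object; the grip force is fixed at half the most. Time passes only in rows, so rows that repeat a pose let the fingers close. It gives the time, the measured TCP pose, the force and the opening at its end, in the units of the state.
- observe(): the state, without advancing time (a new reading comes with each control period).
- snapshot(name): name is "scene" or "top"; returns the picture (420x560x3 uint8, red, green, blue); there is no depth.
- camera_params(name): a dict with "fov_y" (degrees; the focal length in pixels is half the picture's height over the tangent of half this angle, whatever the lens; pixels are square), "cx", "cy" (the principal point, pixels), "extrinsics" (4x4, takes a point from world to camera coordinates). Camera axes: x right, y up, looking along -z (the intrinsics and any distortion apply to the point x, -y, -z); pixel columns grow to the right and rows downward; lengths in m; the calibration is good to about 2 mm. A picture is of the moment at which its call begins. camera_params takes no time and is no camera call.
- hand_in(): hands the job in, once; it reports no verdict.
The state is a dict: "t": time; "joint_pos": joint angles; "joint_vel": joint speeds; "joint_torque": joint torques, N m; "position": TCP position; "tool_rot": TCP orientation; "contact_force": force on the tool from outside, world axes, zero at the start; "wrist_torque": the same for the moment, N m; "opening": finger opening in m.
Only numpy, scipy, OpenCV 4.12 (cv2) and the standard library are available. Lean on these libraries where they do the work, as an engineer would, in place of code of your own. Each camera call takes 0.05 s, during which the arm holds its last target. There are 200 camera calls.

## Working session

There is one attempt and no reset: what is moved stays moved. The work goes in short steps, Python scripts to look and compute and a shell command to move; the robot and the scene stay as the last step left them, time stands still between calls to the robot, and variables do not carry over. Pictures are saved under pics/ and viewed, on a budget of 10 in all, crops included, one or two more only if the job needs it, and the job is handed in when it is done.

```bash
ls; mkdir -p pics; python3 - <<'E'
from station import *
import cv2
for n in("scene","top"):
    cv2.imwrite(f"pics/{n}0.png",snapshot(n)[:,:,::-1]); p=camera_params(n); print(n,p)
s=observe();print(s['t'],s['position'],s['tool_rot'],s['opening'])
E
```

```text
pics
scene {'fov_y': 48.173006323691546, 'cx': 276.6957050815971, 'cy': 207.6905917776303, 'extrinsics': array([[ 0.98579931,  0.16746746,  0.01242442, -0.5374599 ],
       [-0.09316159,  0.48383783,  0.87018497, -0.12046074],
       [ 0.13971626, -0.85898522,  0.49256853, -1.27729582],
       [ 0.        ,  0.        ,  0.        ,  1.        ]])}
top {'fov_y': 52.64076917202081, 'cx': 282.7792933952021, 'cy': 212.48828227481152, 'extrinsics': array([[-0.01141478, -0.99975009,  0.01922127,  0.1596106 ],
       [ 0.99436165, -0.00932238,  0.10563143, -0.52357165],
       [-0.10542585,  0.02031865,  0.99421956, -1.14883666],
       [ 0.        ,  0.        ,  0.        ,  1.        ]])}
0.1 [ 0.16291625 -0.52505681  0.23821477] [-3.10488063e+00 -4.70426604e-01 -1.32373416e-04] 0.08845126489430896
```

View pics/scene0.png

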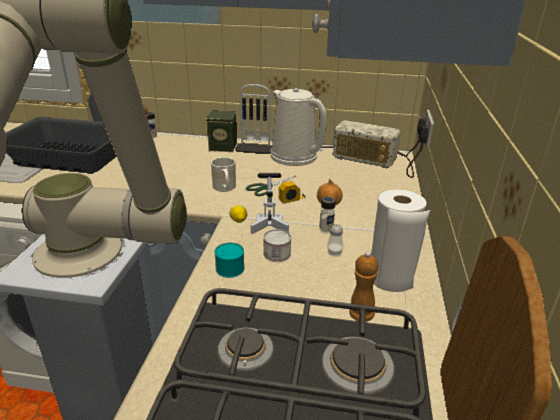

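View pics/top0.png

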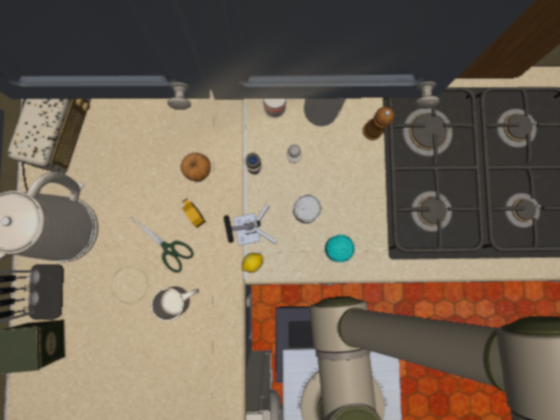

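Two things are tin-shaped: a grey, paper-labelled one (scene 277,245; top 307,209) and a turquoise one (scene 229,260; top 340,248). The grey one fits, because it has the label and stands in front of the V's open side. I'll confirm it in enlarged crops.

```bash
cat > h.py <<'E'
from station import *
import cv2, numpy as np
def cam(n):
    p=camera_params(n);return p,210/np.tan(np.radians(p['fov_y']/2))
def proj(n,P):
    p,f=cam(n);E=p['extrinsics'];c=np.atleast_2d(P)@E[:3,:3].T+E[:3,3]
    return np.c_[p['cx']+f*c[:,0]/-c[:,2],p['cy']-f*c[:,1]/-c[:,2]]
def ray(n,uv,z):
    p,f=cam(n);E=p['extrinsics'];R=E[:3,:3];o=-R.T@E[:3,3]
    uv=np.atleast_2d(uv);d=np.c_[(uv[:,0]-p['cx'])/f,-(uv[:,1]-p['cy'])/f,-np.ones(len(uv))]@R
    return o+d*((z-o[2])/d[:,2])[:,None]
E
python3 - <<'E'
from h import *
t=cv2.imread('pics/top0.png');s=cv2.imread('pics/scene0.png')
cv2.imwrite('pics/topc.png',cv2.resize(t[180:290,210:360],None,fx=5.3,fy=5.3,interpolation=cv2.INTER_CUBIC))
cv2.imwrite('pics/scenec.png',cv2.resize(s[160:285,205:355],None,fx=4.8,fy=4.8,interpolation=cv2.INTER_CUBIC))
print(ray('top',[[307,209],[340,248],[242,228]],0.058), ray('scene',[[277,238],[229,252]],.058))
E
```

```text
[[0.53068102 0.08934596 0.058     ]
 [0.42484667 0.00276968 0.058     ]
 [0.48109564 0.26447297 0.058     ]] [[ 0.53151316  0.08108969  0.058     ]
 [ 0.42322422 -0.00493769  0.058     ]]
```

View pics/topc.png

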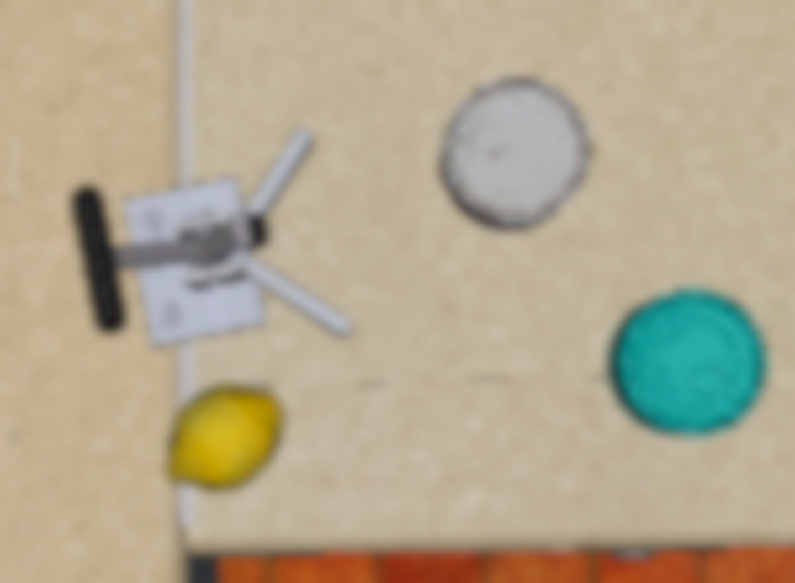

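View pics/scenec.png

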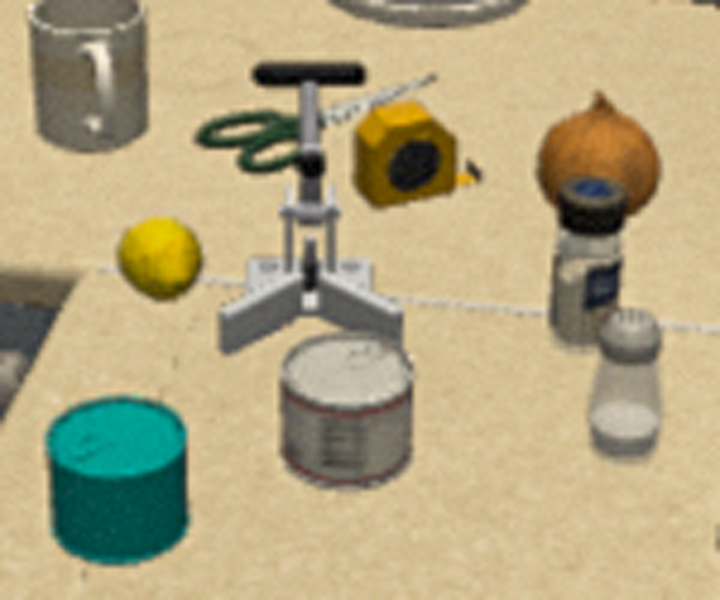

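The enlarged crops confirm it: the grey tin with the red-lined paper label (top crop 517,152) is the one meant, and the turquoise one is the decoy. The stand's V opens toward the tin, its handle is at top crop (100,258), and the lemon is beside it at (228,437). Next I'll measure both by ray casting.

```bash
cat > m.py <<'E'
from h import *
def tin_top(img):  # img bgr; lid circle
    hsv=cv2.cvtColor(img,cv2.COLOR_BGR2HSV);
    return hsv
E
python3 - <<'E'
from h import *
c=np.array([210,180]);k=lambda a:(np.array(a,float)+.5)/5.3-.5+c
S=[(110,-40),(110,40),(48,40),(48,-40),(7,-46),(7,46),(116,0)]
px=[(125,200),(155,345),(265,325),(235,180),(313,140),(353,324),(99,259)]
z=[.01]*4+[.032]*2+[.136]
W=np.array([ray('top',k(p),h)[0,:2] for p,h in zip(px,z)]);S=np.array(S)/1e3
def fit(S,W):
    a,b=S-S.mean(0),W-W.mean(0)
    th=np.arctan2((a[:,0]*b[:,1]-a[:,1]*b[:,0]).sum(),(a*b).sum());R=np.array([[np.cos(th),-np.sin(th)],[np.sin(th),np.cos(th)]])
    return th,R,W.mean(0)-R@S.mean(0)
th,R,o=fit(S,W);print('stand',np.degrees(th),o);print(((W-o)@R-S)*1e3)
# scene check: foot corners/jaw tips/handle
c2=np.array([205,160]);pp=[(220,316),(402,314),(310,74)]
zz=[.032,.032,.136];S2=np.array([(7,46),(7,-46),(116,0)])/1e3
for p,h,s in zip(pp,zz,S2):
    w=ray('scene',(np.array(p)+.5)/4.8-.5+c2,h)[0,:2];print('scene',((w-o)@R-s)*1e3)
# tin
for n,seed,off in(('top',(307,209),0),('scene',(277,238),0)):
    im=cv2.imread(f'pics/{n}0.png');lab=cv2.cvtColor(im,cv2.COLOR_BGR2LAB).astype(int)
    m=((abs(lab[:,:,2]-128)<9)&(lab[:,:,0]>90)).astype('uint8')
    _,L,st,ce=cv2.connectedComponentsWithStats(m,connectivity=4);i=L[seed[1],seed[0]];print(n,i,st[i],ce[i])
    cn=max(cv2.findContours((L==i).astype('uint8'),0,1)[0],key=len);e=cv2.fitEllipse(cn);print(e,ray(n,e[0],.058))
uv=np.array((307.5,208.7));w=ray('top',uv,.058)[0,:2];print('tin eye',w,(w-o)@R*1e3)
print('tin outline from top, predicted scene lid centre',proj('scene',[[*w,.058],[*w,0]]))
E
```

```text
stand 100.88074331813388 [0.49633913 0.17778831]
[[-0.59128144  0.36910159]
 [-1.62918154 -1.53060396]
 [ 1.87827112 -0.32160618]
 [ 2.53331541  1.43870773]
 [-0.82765748 -2.61308454]
 [-2.25689158  3.20454007]
 [ 0.89342551 -0.54705471]]
scene [-3.06165086 11.22313865]
scene [-0.94408618 -5.68546695]
scene [4.99902968 3.03651342]
top 117 [293 195  28  29 636] [306.5927673  208.53459119]
((306.5961608886719, 208.5373992919922), (26.7965030670166, 28.390438079833984), 36.011383056640625) [[0.5319472  0.09041501 0.058     ]]
scene 0 [     0      0    560    420 212696] [288.82972881 207.12850265]
((293.4707336425781, 209.8953857421875), (489.34393310546875, 637.2361450195312), 91.06329345703125) [[0.55388216 0.23795895 0.058     ]]
tin eye [0.53148318 0.08798099] [-94.82676822 -17.55972487]
tin outline from top, predicted scene lid centre [[277.42114489 236.60232553]
 [277.14018417 254.49908537]]
```

```bash
cat >> h.py <<'E'
from scipy.spatial.transform import Rotation as Ro
TH=np.radians(100.88);O=np.array([.4963,.1778]);RS=np.array([[np.cos(TH),-np.sin(TH)],[np.sin(TH),np.cos(TH)]])
def w2s(w): return (np.asarray(w)[:2]-O)@RS*1e3
def goto(x,y,z):  # stand frame mm
    s=observe();R=Ro.from_rotvec(s['tool_rot']).as_matrix()
    w=np.r_[O+RS@np.array([x,y])/1e3,z/1e3]
    yaw=np.arctan2(R[1,0],R[0,0]);print('shift cm',np.round((w-s['position'])@R*100,2),'turn',np.round(-np.degrees(TH-yaw),1))
def st():
    s=observe();print('t',s['t'],'stand',w2s(s['position']).round(1),'z',round(s['position'][2]*1e3,1),'F',s['contact_force'].round(1),'op',s['opening'],'q',s['joint_pos'].round(2))
E
python3 -c "
from h import *
st();goto(-171,-17.5,238);goto(-171,-17.5,22)"
```

```text
t 0.1 stand [-627.3  460.1] z 238.2 F [-0.2  0.3  0.4] op 0.08845126489430896 q [-1.49  0.38  1.3   0.    1.46 -0.22]
shift cm [ 52.51 -40.07   0.09] turn -83.6
shift cm [ 52.5  -40.04  21.69] turn -83.6
```

```bash
python3 -m pendant '[[0.45,52.5,-40,0,-83.6],[0.45,52.5,-40,0,-83.6],[0.45,52.5,-40,0,-83.6],[0.45,52.5,-40,0,-83.6],[0.45,52.5,-40,0,-83.6],[0.45,52.5,-40,0,-83.6],[0.45,52.5,-40,0,-83.6],[0.45,52.5,-40,0,-83.6],[0.45,52.5,-40,0,-83.6],[0.45,52.5,-40,0,-83.6],[0.45,52.5,-40,0,-83.6],[0.45,52.5,-40,0,-83.6]]'; python3 -c "
from h import *
st();goto(-171,-17.5,238)"
```

```text
t: 1.1
position: [0.4537, -0.116, 0.2387]
tool_rot: [-1.994, -2.427, 0.0]
contact_force: [0.3, -0.7, -0.4]
opening: 0.0398
t 1.1 stand [-280.5   97.3] z 238.7 F [ 0.3 -0.7 -0.4] op 0.03976206348470023 q [-0.5   0.24  1.51 -0.    1.39 -0.7 ]
shift cm [10.88 11.54  0.07] turn 0.3
```

```bash
python3 -m pendant '[[0.45,10.9,11.5,0,0.3],[0.45,10.9,11.5,0,0.3],[0.45,10.9,11.5,0,0.3],[0.45,10.9,11.5,0,0.3],[0.45,10.9,11.5,0,0.3],[0.45,10.9,11.5,21.5,0.3],[0.45,10.9,11.5,21.5,0.3],[0.45,10.9,11.5,21.5,0.3],[0.45,10.9,11.5,21.5,0.3],[0.45,10.9,11.5,21.5,0.3],[0.45,10.9,11.5,21.5,0.3],[0.45,10.9,11.5,21.5,0.3]]'; python3 -c "
from h import *
st();goto(-171,-17.5,22);goto(-60,0,22);goto(-38,0,22)
cv2.imwrite('pics/top1.png',cv2.resize(snapshot('top')[120:300,170:390,::-1],None,fx=3.3,fy=3.3,interpolation=cv2.INTER_CUBIC))"
```

```text
t: 2.1
position: [0.5443, 0.0105, 0.0221]
tool_rot: [-2.006, -2.412, 0.004]
contact_force: [0.7, -0.2, 0.8]
opening: 0.0396
t 2.1 stand [-173.3  -15.5] z 22.1 F [ 0.7 -0.2  0.8] op 0.03960442804153112 q [-0.2   0.63  1.59 -0.    0.93 -0.38]
shift cm [0.23 0.2  0.01] turn -0.4
shift cm [11.32 -1.63  0.04] turn -0.4
shift cm [13.52 -1.64  0.05] turn -0.4
```

View pics/top1.png

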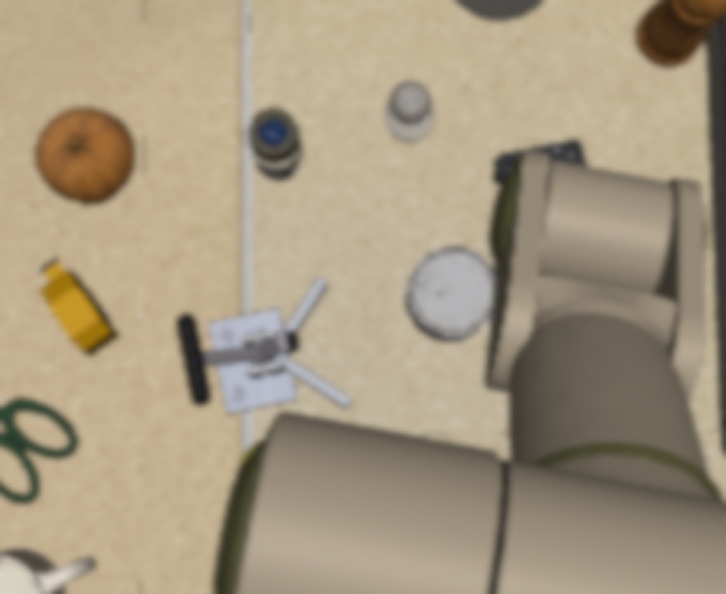

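The gripper is down behind the tin and aligned with the V, and the tin hasn't moved. Now I'll push slowly.

```bash
python3 -m pendant '[[0.45,1.2,0.2,0,-0.4],[0.45,2.2,0.2,0,-0.4],[0.45,3,0.2,0,-0.4],[0.45,3.6,0.2,0,-0.4],[0.45,4.2,0,0,-0.4],[0.45,5,-0.2,0,-0.4],[0.45,6,-0.4,0,-0.4],[0.45,7,-0.7,0,-0.4],[0.45,8,-0.9,0,-0.4],[0.45,9,-1.1,0,-0.4],[0.45,10,-1.4,0,-0.4],[0.45,11,-1.6,0,-0.4]]'; python3 -c "
from h import *
st();goto(-38,0,22)
cv2.imwrite('pics/top2.png',cv2.resize(snapshot('top')[150:290,200:370,::-1],None,fx=4,fy=4,interpolation=cv2.INTER_CUBIC))"
```

```text
t: 3.15
position: [0.509, 0.1168, 0.0237]
tool_rot: [-1.999, -2.423, 0.0]
contact_force: [0.6, -1.4, 3.0]
opening: 0.0394
t 3.15 stand [-62.3  -1. ] z 23.7 F [ 0.6 -1.4  3. ] op 0.03942329107386327 q [-0.    0.6   1.66 -0.    0.89 -0.19]
shift cm [ 2.43 -0.1   0.17] turn 0.1
```

View pics/top2.png

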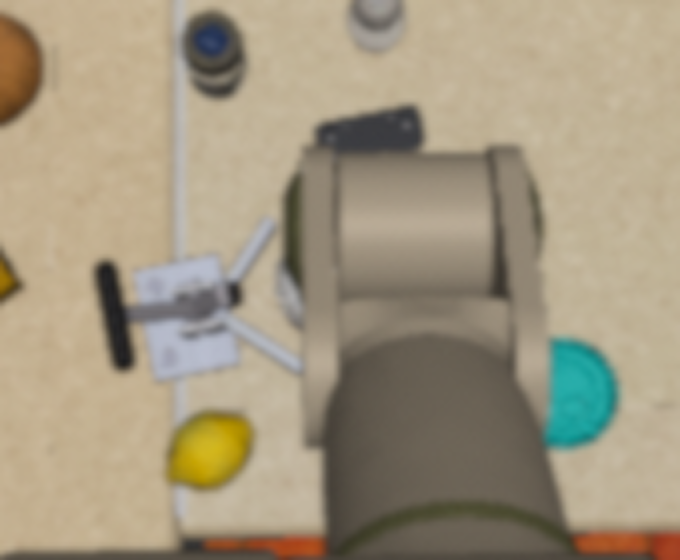

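The tin is moving along in the cradle; its edge shows at crop (288,290) and it is centred on the V. I'll go on in small steps and watch the force.

```bash
python3 -m pendant '[[0.45,0.4,-0.1,0.1,0],[0.45,0.8,-0.1,0.1,0],[0.45,1.1,-0.1,0.1,0],[0.45,1.3,-0.1,0.1,0],[0.45,1.5,-0.1,0.1,0],[0.45,1.6,-0.1,0.1,0],[0.45,1.7,-0.1,0.1,0],[0.45,1.7,-0.1,0.1,0]]'; python3 -c "
from h import *
st()"
```

```text
t: 3.87
position: [0.5054, 0.1325, 0.0227]
tool_rot: [-2.0, -2.423, 0.0]
contact_force: [-0.3, -0.5, 0.3]
opening: 0.0396
t 3.8667 stand [-46.2  -0.3] z 22.7 F [-0.3 -0.5  0.3] op 0.03961760195004739 q [ 0.03  0.6   1.66  0.    0.89 -0.16]
```

```bash
python3 -m pendant '[[0.45,0.1,0,0,0],[0.45,0.2,0,0,0],[0.45,0.3,0,0,0],[0.45,0.4,0,0,0],[0.45,0.5,0,0,0],[0.45,0.6,0,0,0],[0.45,0.6,0,0,0],[0.45,0.6,0,0,0]]'; python3 -c "
from h import *
st()"
```

```text
t: 4.53
position: [0.5042, 0.1384, 0.0228]
tool_rot: [-1.999, -2.423, -0.0]
contact_force: [-0.8, 0.6, 0.3]
opening: 0.0399
t 4.5333 stand [-40.2  -0.4] z 22.8 F [-0.8  0.6  0.3] op 0.039941424383279446 q [ 0.04  0.6   1.66  0.    0.89 -0.15]
```

```bash
python3 -m pendant '[[0.45,0.1,0,0,0],[0.45,0.2,0,0,0],[0.45,0.3,0,0,0],[0.45,0.3,0,0,0]]'; python3 -m pendant '[[0.45,0.1,0,0,0],[0.45,0.2,0,0,0],[0.45,0.3,0,0,0],[0.45,0.3,0,0,0]]'; python3 -c "
from h import *
st()"
```

```text
t: 4.87
position: [0.5037, 0.1396, 0.0228]
tool_rot: [1.998, 2.422, -0.004]
contact_force: [-1.5, -13.4, 1.8]
opening: 0.0394
t: 5.2
position: [0.5037, 0.1401, 0.0231]
tool_rot: [1.995, 2.421, -0.009]
contact_force: [-0.8, -29.3, 4.2]
opening: 0.0398
t 5.2 stand [-38.4  -0.1] z 23.1 F [ -0.8 -29.3   4.2] op 0.03984700213520839 q [ 0.05  0.6   1.65 -0.01  0.89 -0.14]
```

The force jumped from 13 to 29 N with almost no travel, so the tin is against both jaws. I'll back off, rise and check.

```bash
python3 -m pendant '[[0.45,-0.6,0,0,0],[0.45,-1.2,0,0,0],[0.45,-3,0,0,0],[0.45,-6,0,0,0],[0.45,-9,0,0,0],[0.45,-9,0,-4,0],[0.45,-10,0,-8,0],[0.45,-12,0,-12,0],[0.45,-14,0,-16,0],[0.45,-16,0,-20,0],[0.45,-18,0,-21,0],[0.45,-18,0,-21,0]]'; python3 - <<'E'
from h import *
st()
t=snapshot('top')[:,:,::-1].copy();s=snapshot('scene')[:,:,::-1].copy()
cv2.imwrite('pics/t3.png',t);cv2.imwrite('pics/s3.png',s)
def circ(z,r,c=(0,0)):
    a=np.linspace(0,2*np.pi,60);p=np.c_[c[0]+r*np.cos(a),c[1]+r*np.sin(a)]/1e3
    return np.c_[O+p@RS.T,np.full(60,z)]
A=cv2.resize(t[180:280,210:340],None,fx=3.05,fy=3.05,interpolation=cv2.INTER_CUBIC)
B=cv2.resize(s[160:270,215:325],None,fx=3.6,fy=3.6,interpolation=cv2.INTER_CUBIC)
for im,n,c,f in((A,'top',(210,180),3.05),(B,'scene',(215,160),3.6)):
    q=(proj(n,circ(.058,37.5))-c+.5)*f-.5
    cv2.polylines(im,[q.round().astype(int)],True,(0,0,255),1)
h=max(A.shape[0],B.shape[0]);P=np.zeros((h,A.shape[1]+B.shape[1],3),'uint8');P[:A.shape[0],:A.shape[1]]=A;P[:B.shape[0],A.shape[1]:]=B
cv2.imwrite('pics/chk3.png',P);print(P.shape)
E
```

```text
t: 6.2
position: [0.5393, -0.0357, 0.2371]
tool_rot: [1.997, 2.414, 0.005]
contact_force: [-0.4, -0.3, 0.0]
opening: 0.0395
t 6.2 stand [-217.8   -1.9] z 237.1 F [-0.4 -0.3  0. ] op 0.03946725401616858 q [-0.29  0.36  1.33 -0.    1.44 -0.47]
(396, 792, 3)
```

View pics/chk3.png

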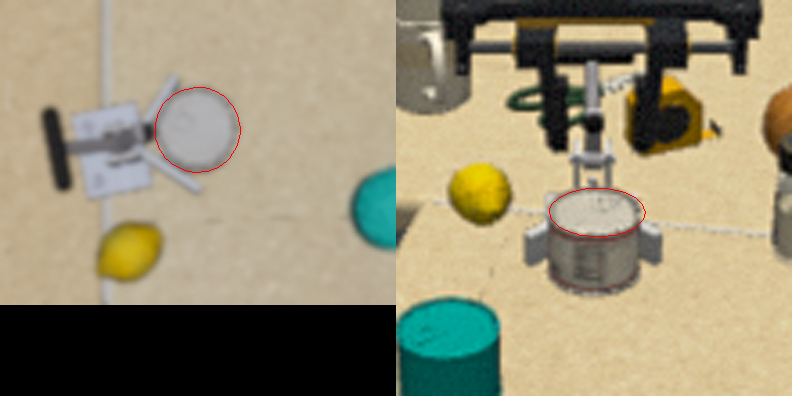

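The tin (top pic 198,130) sits on the predicted seat circle to within 1–2 mm and touches both jaws, and nothing else has moved. Now the lever.

```bash
python3 -c "
from h import *
goto(165,0,237)"; python3 -m pendant '[[0.45,38.2,-0.2,0,0],[0.45,38.2,-0.2,0,0],[0.45,38.2,-0.2,0,0],[0.45,38.2,-0.2,0,0],[0.45,38.2,-0.2,0,0],[0.45,38.2,-0.2,0,0],[0.45,38.2,-0.2,0,0],[0.45,38.2,-0.2,0,0],[0.45,38.2,-0.2,0,0],[0.45,38.2,-0.2,0,0],[0.45,38.2,-0.2,0,0],[0.45,38.2,-0.2,0,0]]'; python3 -c "
from h import *
st();goto(165,0,115)"
```

```text
shift cm [37.95 -0.05 -0.42] turn -0.0
t: 7.3
position: [0.462, 0.3422, 0.2314]
tool_rot: [-1.997, -2.424, 0.004]
contact_force: [0.8, -0.0, 0.5]
opening: 0.0394
t 7.3 stand [167.9   2.6] z 231.4 F [ 0.8 -0.   0.5] op 0.03943342839478223 q [ 0.43  0.43  1.24 -0.    1.48  0.24]
shift cm [-0.28  0.29 11.64] turn 0.1
```

```bash
python3 -m pendant '[[0.45,-0.2,0.3,3,0],[0.45,-0.2,0.3,6,0],[0.45,-0.2,0.3,9,0],[0.45,-0.2,0.3,11.6,0],[0.45,-0.2,0.3,11.6,0],[0.45,-1,0.3,11.6,0],[0.45,-1.8,0.3,11.6,0],[0.45,-2.6,0.3,11.6,0],[0.45,-3,0.3,11.6,0]]'; python3 -c "
from h import *
st();cv2.imwrite('pics/s4.png',cv2.resize(snapshot('scene')[80:290,150:400,::-1],None,fx=2.8,fy=2.8,interpolation=cv2.INTER_CUBIC))"
```

```text
t: 8.05
position: [0.4725, 0.3119, 0.1183]
tool_rot: [2.0, 2.421, 0.003]
contact_force: [-0.1, -0.1, -0.2]
opening: 0.0395
t 8.05 stand [136.2  -1.9] z 118.3 F [-0.1 -0.1 -0.2] op 0.039496372956005624 q [ 0.37  0.52  1.44 -0.    1.18  0.18]
```

View pics/s4.png

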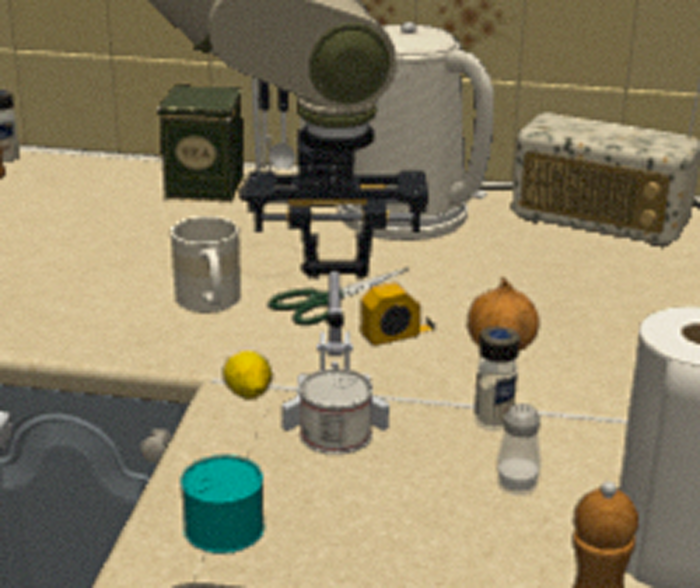

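The two fingers are behind the crossbar at (335,268), one each side of the stem. Pushing to the stand's -x.

```bash
python3 -m pendant '[[0.45,-0.6,-0.1,0,0],[0.45,-1.2,-0.1,0,0],[0.45,-1.8,-0.1,0,0],[0.45,-2.4,-0.1,0,0],[0.45,-3,-0.1,0,0],[0.45,-3.6,-0.1,0,0],[0.45,-4.2,-0.1,0,0],[0.45,-4.8,-0.1,0,0]]';python3 -m pendant '[[0.45,-0.6,0,0,0],[0.45,-1.2,0,0,0],[0.45,-1.8,0,0,0],[0.45,-1.8,0,0,0]]'; python3 -c "
from h import *
st();cv2.imwrite('pics/s5.png',cv2.resize(snapshot('scene')[80:290,150:400,::-1],None,fx=2.8,fy=2.8,interpolation=cv2.INTER_CUBIC))"
```

```text
t: 8.77
position: [0.4797, 0.2651, 0.1167]
tool_rot: [1.999, 2.423, -0.001]
contact_force: [0.6, -0.1, 0.7]
opening: 0.0395
t: 9.1
position: [0.4833, 0.2471, 0.1166]
tool_rot: [-2.001, -2.422, 0.001]
contact_force: [0.7, 0.1, -0.1]
opening: 0.0399
t 9.1 stand [70.5 -0.3] z 116.6 F [ 0.7  0.1 -0.1] op 0.03988777408309768 q [ 0.25  0.49  1.5  -0.    1.15  0.06]
```

View pics/s5.png

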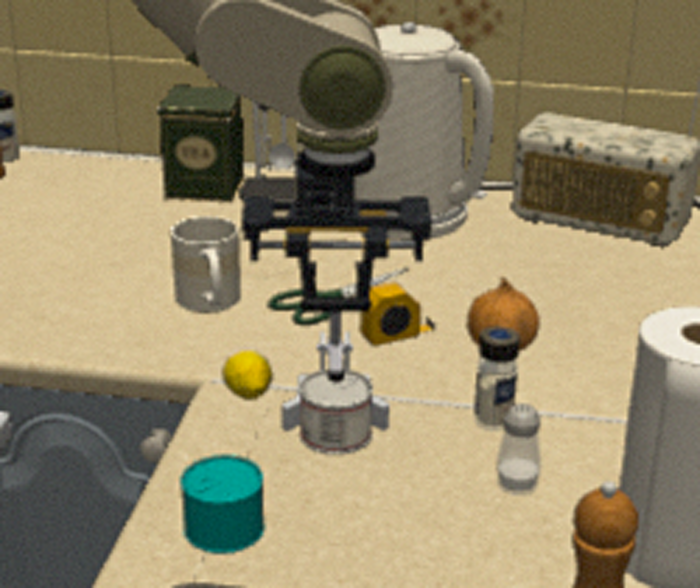

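The lever has snapped shut: the pad is on the lid at (336,375), the bar is at (335,303), and there is no force on the fingers. I'll retreat back and up, then check.

```bash
python3 -m pendant '[[0.45,2,0,0,0],[0.45,5,0,0,0],[0.45,8,0,-2,0],[0.45,9,0,-6,0],[0.45,9,0,-10,0],[0.45,9,0,-13,0],[0.45,9,0,-13,0]]'; python3 - <<'E'
from h import *
st()
t=snapshot('top')[:,:,::-1].copy();s=snapshot('scene')[:,:,::-1].copy()
def circ(z,r):
    a=np.linspace(0,2*np.pi,60);p=np.c_[r*np.cos(a),r*np.sin(a)]/1e3
    return np.c_[O+p@RS.T,np.full(60,z)]
bar=np.c_[O+np.array([[.025,-.036],[.025,.036]])@RS.T,[.139]*2]
A=cv2.resize(t[120:280,170:340],None,fx=2.3,fy=2.3,interpolation=cv2.INTER_CUBIC)
B=cv2.resize(s[140:270,215:345],None,fx=3,fy=3,interpolation=cv2.INTER_CUBIC)
for im,n,c,f in((A,'top',(170,120),2.3),(B,'scene',(215,140),3)):
  for P in(circ(.058,37.5),bar):
    cv2.polylines(im,[((proj(n,P)-c+.5)*f-.5).round().astype(int)],False,(0,0,255),1)
h=max(A.shape[0],B.shape[0]);P=np.zeros((h,A.shape[1]+B.shape[1],3),'uint8');P[:A.shape[0],:A.shape[1]]=A;P[:B.shape[0],A.shape[1]:]=B
cv2.imwrite('pics/chk6.png',P)
s0=cv2.imread('pics/scene0.png');d=cv2.absdiff(s,s0).max(2)
for n,b in dict(lemon=(228,203,250,224),salt=(326,222,346,258),spice=(318,195,336,232),onion=(315,178,345,205),mug=(208,155,238,192),mill=(350,250,380,322),turq=(213,242,247,278)).items(): print(n,d[b[1]:b[3],b[0]:b[2]].mean().round(1))
E
```

```text
t: 9.73
position: [0.4673, 0.3379, 0.2532]
tool_rot: [1.995, 2.42, 0.016]
contact_force: [0.5, -0.6, -0.5]
opening: 0.0396
t 9.7333 stand [162.7  -1.7] z 253.2 F [ 0.5 -0.6 -0.5] op 0.039647061396983624 q [0.42 0.41 1.2  0.   1.51 0.23]
lemon 5.3
salt 5.4
spice 6.0
onion 6.0
mug 5.2
mill 7.8
turq 5.2
```

View pics/chk6.png

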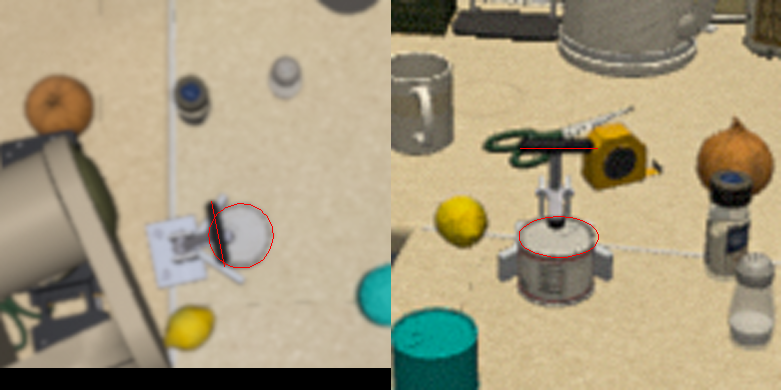

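The handle bar lies on the predicted shut line (top pic 216,233), the lid is on the seat circle, and the bystanders differ only by image noise. The robot is clear of everything, so I'm handing in.

```bash
python3 -c "
from station import *
print(hand_in())"
```

```text
the job is handed in; nothing more can be done
None
```

The tin is home in the stand and clamped, and I handed the job in at about 10 s of the 48 s allowed. I pushed the grey, paper-labelled tin flat along the worktop with the part-open fingers. It stopped against both jaws at about 29 N. I then pushed the lever over from behind the crossbar, and it snapped shut.

- **Tin:** after the push the lid matched the predicted seat circle to within 1–2 mm in both views, and it still did with the clamp shut.
- **Clamp:** the handle bar was within a few mm of its given shut position, with the pad on the lid. I had no direct reading of the lever angle.
- **Other things:** the lemon, salt, spice, onion, mug, mill and turquoise tin showed only noise-level change between the first and last scene pictures. The robot was clear of everything, with no contact force.
- **Disagreements:** my first rough estimates of the tin from the two cameras differed by about 8 mm. I went with the top view, and the later checks bore it out. The first stand fit had errors of up to about 3 mm in the top view. My scene-view check of it was off by up to 11 mm, most likely because I picked the jaws' outer corners.

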